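# Set the spray frame over the blue test tile

## Task

Bring the yellow spray frame on the tile board over the dark blue test tile: squeeze the carriage's red release lever towards its black grip, keep it squeezed while you slide the frame along the rail until it surrounds the blue tile, then let go so that the frame locks in the notch there. Leave the blue tile lying in its place.

Things in the scene. Friction and masses are not known exactly. Their poses are not given: they have to be found in the camera images.
- frame_window (a point): Centre of the yellow frame's 60 x 36 mm window, at its underside, 6 mm above the tiles. y runs along the rail, the only way it moves (+-86 mm); x across the rail to the grips, away from the robot within 0.2 rad. The fixed board, 165 x 226 x 12 mm, has five tile places 40 mm apart, a notch at each (centred to 6 mm). Frame starts locked at the empty middle place; a tile lies in each of the others.
- carriage_grip (a point): Squeeze here: 102 mm above the worktop, 81 mm from frame_window along x; same axes. Black upright grip plate, 36 mm wide in y: outer face 20 mm off on the -x side, top at 113 mm. Red lever on the +x side: 14 mm thick roll, 36 mm long in y, outer face 27 mm off, top at 109 mm. Fingers close along x: 47 mm over both when free, 32 mm squeezed. The rest of the carriage is below 65 mm.
- release_lever (a joint): Red lever's angle, rad: 0 let go with the pawl home in a notch, 0.34 squeezed to its stop. Takes 5 N to start, 9 N at the stop; springs back. Below about 0.25 the pawl holds the carriage. Let go within 10 mm of a notch's middle it drops home; between notches it stays on a tooth at about 0.23, not locked. Squeezed, the carriage slides with about 1 N.
- tile_blue: Dark blue test tile with a white end, 30 x 50 x 8 mm, lying flat and loose on the board in one of the four outer places, its long (y) axis across the rail; origin at the centre of its underside. The other three, of like shape, are black with a brown end, cream, and pale green with a white end. Above the worktop beyond x = 0.61 m hangs a wall shelf, its underside at z = 0.60 m.
Mind the look-alikes: they are no part of the job. What is shaped like the tile_blue but turquoise is not meant.

How it is judged:
On the way, in this order (a step that is already met when the one before it is completed fails the run):
1. the release lever is squeezed with the frame still away from the blue tile (value of joint release_lever above 0.25 rad and horizontal distance between frame_window and tile_blue above 0.025 m), for 0.1 s.
2. the frame has been slid over the blue tile with the lever still squeezed (value of joint release_lever above 0.25 rad and horizontal distance between frame_window and tile_blue below 0.015 m), for 0.1 s.
At the end, for the whole second after the job is handed in: The frame's window is centred over the blue tile within 15 mm, the lever is let go and back below 0.06 rad (pawl home in the notch) and at rest, and the blue tile lies within 15 mm of where it started (horizontal distance between frame_window and tile_blue below 0.015 m and value of joint release_lever below 0.06 rad and velocity of joint release_lever between -0.05 and 0.05 rad/s and distance of tile_blue from where it was at the start of the episode below 0.015 m); the robot touches nothing.
It fails at once if the blue tile is knocked out of its place (moved more than 15 mm) (distance of tile_blue from where it was at the start of the episode above 0.015 m).
It also fails if it takes over 27 s, if anything falls off the work surface, if the arm or the gripper's body presses on something with over 40 N, if the wrist force passes 120 N, or if a joint passes its speed limit or range.

## Robot

A 6-joint arm with a two-finger parallel gripper is mounted at the origin on a cart in front of the work surface, level with it; the furniture and walls round the work are solid. World frame = base frame: x ahead of the robot, y to its left, z up, the work surface at z = 0. Lengths are in m, angles in rad, forces in N, time in s.
With the tool pointing down it reaches from about 0.375 to 0.9 m from the base axis. Payload 3.1 kg.
Tool frame: the origin (TCP) lies midway between the tips of the shut fingers; the grasp point (between the pads) lies 19 mm behind it; z points along the fingers, y is the line along which they close (so a half turn about z gives the same grasp; the last joint's range is limited). The gripper opens to 87 mm and grips with 3 to 60 N. Pads are 19 mm wide; open, the fingers measure 117 mm over their backs; the gripper's body (75 mm by 190 mm) begins 51 mm behind the grasp point.
Start: joints at [-1.421, 0.527, 1.433, -0, 1.181, -0.178], TCP at [0.202, -0.591, 0.223] pointing down, gripper open.
Joint ranges: [-3.08, 3.08], [-0.75, 2.2], [0.22, 2.44], [-1.43, 4.57], [0, 2.65], [-2.85, 2.85]. Speed limits (rad/s): [2.79, 2.79, 3.14, 3.14, 3.14, 3.14].

## Interface

Orientations are given as a unit quaternion [x, y, z, w].
In Python, from rig import get_obs, cams, job gives the robot as it stands.
- The arm moves only by the tool servo_tool, never from a script. Its argument "moves" is text: rows parted by semicolons, each of 5 numbers parted by spaces: the shift along the tool's x, y, z in m, then the turn about the tool's z in degrees, then the finger opening in m, from 0 to 0.087. In form: dx dy dz spin claw; .... A call has 1 to 10 rows; each row is the pose to reach, as a shift and turn from the pose commanded when the call began, along the tool's axes at that moment; what a row does not reach only later rows make up. A row lasts 1/12 s, in which the tool goes at most 41.7 mm and 7.16 degrees, less where a joint would pass 70% of its speed; a pose out of reach is approached as far as the arm can. A call with a gripper value outside its range is refused whole. The fingers move at their own pace and stop on an object; "grip_force" is the grip in N (left out, the last holds). Time passes only in rows, so rows that repeat a pose let the fingers close. It gives the time, the measured TCP pose, the force, the opening and the grip force at its end, in the units of the state.
- get_obs(): the state, without advancing time (a new reading comes with each control period).
- cams.camera(name): name is "side" or "top"; returns the picture (480x640x3 uint8, blue, green, red); there is no depth.
- cams.camera_model(name): a dict with "fx", "fy", "cx", "cy" (pixels), "R" (3x3) and "t" (3): a world point X has camera coordinates R X + t. Camera axes: x right, y down, z forward; pixel columns grow to the right and rows downward; lengths in m; the calibration is good to about 2 mm. A picture is of the moment at which its call begins. camera_model takes no time and is no camera call.
- job.hand_in(): hands the job in; it is judged then, once.
The state is a dict: "time": time; "q": joint angles; "joint_velocities": joint speeds; "joint_torque": joint torques, N m; "position": TCP position; "tool_rot": TCP orientation; "ft_force": force on the tool from outside, world axes, zero at the start; "moment": the same for the moment, N m; "grip_width": finger opening in m; "grip_force": force on a finger pad.
Only numpy, scipy, OpenCV 4.12 (cv2) and the standard library are available. Lean on these libraries where they do the work, as an engineer would, in place of code of your own. Each camera call takes 0.05 s, during which the arm holds its last target. There are 200 camera calls.

## Working session

There is one attempt and no reset: what is moved stays moved. The work goes in short steps, Python scripts to look and compute and a tool call to move; the robot and the scene stay as the last step left them, time stands still between calls to the robot, and variables do not carry over. Pictures are saved under pics/ and viewed, at most 10 in all, crops included, and the job is handed in when it is done.

Besides the shell and the picture viewer there is one more tool, called after "Call:" as name(argument=value, ...) on one line, values as JSON. servo_tool: Moves the arm, as the interface text tells. Its arguments: {"type":"object","properties":{"moves":{"type":"string"},"grip_force":{"type":"number"}},"required":["moves"]}

```bash
mkdir -p pics; python3 - <<'E'
from rig import get_obs,cams,job
import cv2
o=get_obs();print(o['time'],o['position'],o['tool_rot'],o['grip_width'])
for n in('top','side'):
    cv2.imwrite(f'pics/{n}0.png',cams.camera(n));m=cams.camera_model(n);print(n,m)
E
```

```text
0.0 [ 0.20174318 -0.59078311  0.22158976] [ 9.86517363e-01  1.63653201e-01  1.11322478e-05 -1.05977604e-03] 0.08712559532953794
top {'fx': 575.1610092943056, 'fy': 575.1610092943056, 'cx': 319.3154268190001, 'cy': 233.9535948566298, 'R': array([[-1.28630469e-04, -9.99831749e-01, -1.83427849e-02],
       [-9.88795330e-01,  2.86533336e-03, -1.49250077e-01],
       [ 1.49277524e-01,  1.81180619e-02, -9.88629332e-01]]), 't': array([-0.37061501,  0.4718137 ,  0.88381371])}
side {'fx': 439.8637124005075, 'fy': 439.8637124005075, 'cx': 308.9045439707058, 'cy': 248.40965116862222, 'R': array([[ 0.83741731, -0.54648167,  0.00948846],
       [-0.20002315, -0.3225749 , -0.92516819],
       [ 0.50864819,  0.77285395, -0.37943879]]), 't': array([-0.61441769,  0.05050094,  0.91469119])}
```

View pics/top0.png

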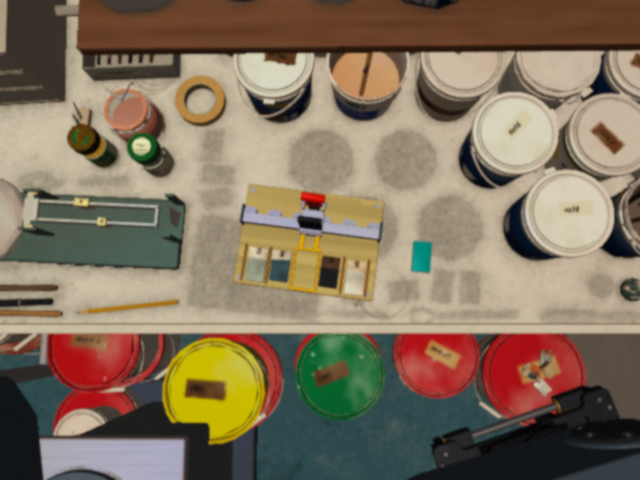

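View pics/side0.png

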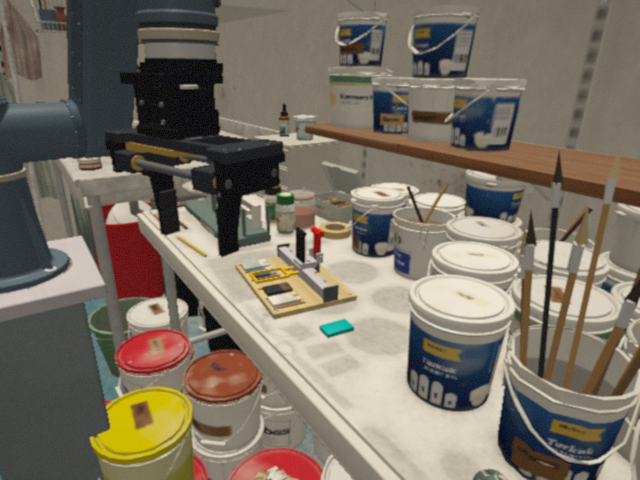

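```bash
cat >h.py <<'E'
import numpy as np,cv2
from rig import get_obs,cams,job
def ray(n,uv,z):
    m=cams.camera_model(n);R=m['R'];c=-R.T@m['t']
    d=R.T@np.array([(uv[0]-m['cx'])/m['fx'],(uv[1]-m['cy'])/m['fy'],1])
    return c+d*(z-c[2])/d[2]
def mask(im,lo,hi,box):
    h=cv2.inRange(cv2.cvtColor(im,cv2.COLOR_BGR2HSV),lo,hi);k=np.zeros_like(h)
    x0,y0,x1,y1=box;k[y0:y1,x0:x1]=h[y0:y1,x0:x1];return k
E
python3 - <<'E'
from h import *
im=cv2.imread('pics/top0.png')
box=(225,170,395,310)
c=im[175:310,225:395];s=cv2.imread('pics/side0.png')[220:320,230:365]
cv2.imwrite('pics/crop0.png',np.vstack([cv2.resize(c,(640,340),interpolation=2)[:, :640],cv2.resize(s,(640,250)[:2],interpolation=2)]))
def pts(n,k,name,z):
    v,u=np.nonzero(k);p=np.array([ray(n,q,z) for q in zip(u,v)])[:,:2]
    r=cv2.minAreaRect((p*1000).astype(np.float32));print(name,len(u),'px',u.mean().round(1),v.mean().round(1),[u.min(),u.max(),v.min(),v.max()],'mean',p.mean(0).round(4),'rect',r)
pts('top',mask(im,(0,150,120),(6,255,255),box),'red',.109)
pts('top',mask(im,(20,170,150),(30,255,255),box),'yellow',.02)
k=mask(im,(15,60,60),(32,255,255),box);pts('top',k,'board',.012)
pts('top',mask(im,(110,20,120),(130,120,255),box),'rail',.05)
pts('top',mask(im,(95,80,30),(118,255,140),(265,245,295,295)),'blue',.02)
pts('top',mask(im,(0,0,0),(180,255,60),(290,200,335,232)),'grip',.113)
E
```

```text
red 188 px 312.6 197.3 [np.int64(301), np.int64(324), np.int64(192), np.int64(202)] mean [ 0.5142 -0.3629] rect ((514.2052001953125, -362.85430908203125), (34.845191955566406, 12.091824531555176), 81.45877838134766)
yellow 540 px 305.9 262.7 [np.int64(289), np.int64(321), np.int64(234), np.int64(292)] mean [ 0.4268 -0.3496] rect ((426.6708984375, -349.7862548828125), (44.78221130371094, 90.12591552734375), 82.16741943359375)Traceback (most recent call last):
  File "<stdin>", line 11, in <module>
  File "<stdin>", line 7, in pts
  File "h.py", line 4, in ray
    m=cams.camera_model(n);R=m['R'];c=-R.T@m['t']
ValueError: time passes only in moves, steps and waits
```

View pics/crop0.png

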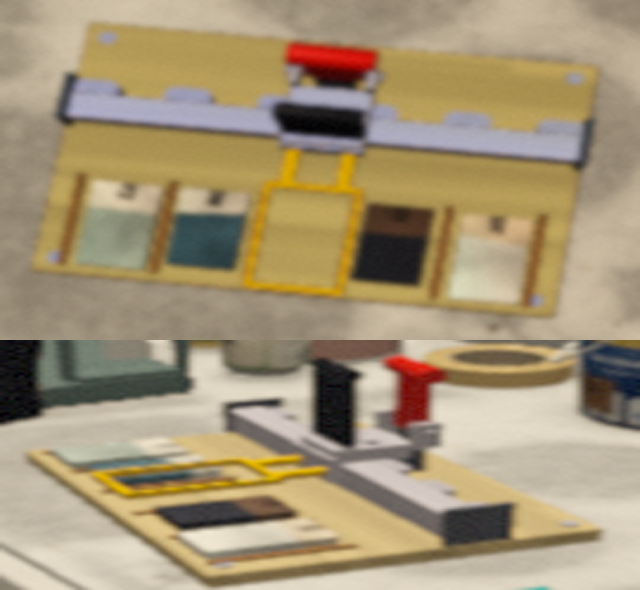

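The crop shows five places from left: pale green (255,265), dark blue with white end (281,268), empty with the yellow frame (306,265), black/brown (329,272), cream (355,276). The turquoise one (421,256) lies off the board. The target is the dark blue one on the board with a white end, one place to the +y side.

```bash
sed -i 's/^def ray/import functools\ncm=functools.lru_cache(cams.camera_model)\ndef ray/; s/m=cams.camera_model(n);R/m=cm(n);R/' h.py; python3 - <<'E'
from h import *
f=lambda x,y:(225+x*170/640-.4,175+y*135/340-.3)
C=[ray('top',f(*p),.012)[:2] for p in[(92,22),(598,65),(555,315),(35,268)]]
for i in range(4):
    d=C[i]-C[i-1];print(np.linalg.norm(d).round(4),np.degrees(np.arctan2(d[1],d[0])).round(1))
for n,p,z in[('rail L',(65,122),.05),('railR',(585,160),.05),('gripL',(277,106),.113),('gripR',(366,114),.113),('win L',(262,183),.018),('winR',(360,191),.018),('winBR',(348,293),.018),('winBL',(248,284),.018),('red TL',(290,43),.102),('redTR',(378,50),.102),('redBR',(376,74),.109),('redBL',(288,68),.109),
 ('bTL',(180,182),.02),('bTR',(246,190),.02),('bBR',(238,269),.02),('bBL',(166,262),.02)]:
    print(n,ray('top',f(*p),z).round(4))
# side red lever / black grip top
g=lambda x,y:(230+x*135/640,220+(y-340)*100/250)
for n,p,z in[('s gripL',(313,362),.113),('s gripR',(358,375),.113),('s redR',(440,370),.105)]:
    print(n,ray('side',g(*p),z).round(4))
o=get_obs();print(o['time'],o['position'],cv2.Rodrigues)
from scipy.spatial.transform import Rotation as R
print(R.from_quat(o['tool_rot']).as_matrix().round(3))
E
```

```text
0.1627 -7.6
0.2233 -97.6
0.163 172.6
0.2239 82.3
rail L [ 0.486  -0.2501  0.05  ]
railR [ 0.4615 -0.4661  0.05  ]
gripL [ 0.4844 -0.342   0.113 ]
gripR [ 0.4796 -0.3765  0.113 ]
win L [ 0.4516 -0.3306  0.018 ]
winR [ 0.4464 -0.3725  0.018 ]
winBR [ 0.3814 -0.3674  0.018 ]
winBL [ 0.3871 -0.325   0.018 ]
red TL [ 0.5242 -0.3463  0.102 ]
redTR [ 0.5198 -0.3811  0.102 ]
redBR [ 0.504  -0.3803  0.109 ]
redBL [ 0.5077 -0.346   0.109 ]
bTL [ 0.4521 -0.2956  0.02  ]
bTR [ 0.4469 -0.3239  0.02  ]
bBR [ 0.3965 -0.3208  0.02  ]
bBL [ 0.401  -0.2902  0.02  ]
s gripL [ 0.4769 -0.3462  0.113 ]
s gripR [ 0.4769 -0.3799  0.113 ]
s redR [ 0.5232 -0.3702  0.105 ]
0.1 [ 0.20174172 -0.59083575  0.22165075] <built-in function Rodrigues>
[[ 0.946  0.323 -0.   ]
 [ 0.323 -0.946  0.002]
 [ 0.    -0.002 -1.   ]]
```

Call:
servo_tool(moves="0.035 -0.0125 0 -6.5 0.087;0.07 -0.025 0 -13 0.087;0.105 -0.0375 0 -19.5 0.087;0.14 -0.05 0 -26 0.087;0.175 -0.0625 0 -32.5 0.087;0.21 -0.075 0 -39 0.087;0.245 -0.0875 0 -45.5 0.087;0.28 -0.1 0 -52 0.087;0.315 -0.1125 0 -58 0.087;0.35 -0.125 0 -63.5 0.087", grip_force=20)

```text
time: 0.93
position: [0.4937, -0.3585, 0.2221]
tool_rot: [0.751, 0.66, -0.0, -0.001]
ft_force: [-0.3, -0.2, -0.5]
grip_width: 0.0871
grip_force: 0.0
```

Call:
servo_tool(moves="0 0 0 0 0.087;0 0 0 0 0.087;0 0 0 0 0.087;0 0 0 0 0.087")

```text
time: 1.27
position: [0.4917, -0.3609, 0.2222]
tool_rot: [0.753, 0.658, -0.0, -0.0]
ft_force: [0.2, -0.6, -0.0]
grip_width: 0.0867
grip_force: 0.0
```

```bash
python3 - <<'E'
from h import *
from scipy.spatial.transform import Rotation as R
o=get_obs();M=R.from_quat(o['tool_rot']).as_matrix();print(o['time'],o['position'],o['joint_velocities'].round(3) if hasattr(o['joint_velocities'],'round') else '');print(M.round(3))
print('to go (tool)',(M.T@(np.array([.4929,-.3591,.083])-o['position'])).round(4),'ft',o['ft_force'])
s=cams.camera('side');cv2.imwrite('pics/side1.png',cv2.resize(s[100:340,180:400],(550,600),interpolation=2))
E
```

```text
1.2667 [ 0.49172696 -0.36087136  0.22223101] [-0.015 -0.004 -0.004  0.002 -0.001 -0.001]
[[ 0.135  0.991 -0.001]
 [ 0.991 -0.135  0.   ]
 [ 0.    -0.001 -1.   ]]
to go (tool) [0.0019 0.0011 0.1392] ft [ 0.24540949 -0.63664017 -0.0303465 ]
```

View pics/side1.png

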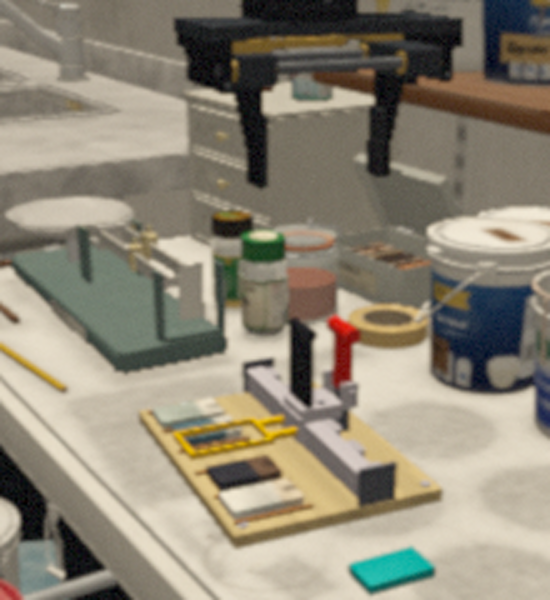

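The fingers (258,180) and (378,170) stand above and astride the grip plate (300,360) and the lever (343,350). The residual is about 2 mm, so I lower now.

Call:
servo_tool(moves="0.002 0.001 0.03 0 0.087;0.002 0.001 0.06 0 0.087;0.002 0.001 0.09 0 0.087;0.002 0.001 0.115 0 0.087;0.002 0.001 0.13 0 0.087;0.002 0.001 0.139 0 0.087;0.002 0.001 0.139 0 0.087;0.002 0.001 0.139 0 0.087;0.002 0.001 0.139 0 0.087")

```text
time: 2.07
position: [0.4944, -0.3595, 0.0848]
tool_rot: [0.753, 0.658, 0.0, 0.001]
ft_force: [0.7, 0.2, -0.6]
grip_width: 0.0873
grip_force: 0.0
```

Call:
servo_tool(moves="0 0 0 0 0.07;0 0 0 0 0.06;0 0 0 0 0.05;0 0 0 0 0.04;0 0 0 0 0.03;0 0 0 0 0.028;0 0 0 0 0.028;0 0 0 0 0.028;0 0 0 0 0.028;0 0 0 0 0.028")

```text
time: 2.9
position: [0.4912, -0.3575, 0.0837]
tool_rot: [0.752, 0.659, -0.002, -0.003]
ft_force: [-6.1, 0.5, 6.2]
grip_width: 0.0332
grip_force: 18.7
```

Call:
servo_tool(moves="0 0 0 0 0.028;0 0 0 0 0.028;0.008 0 0 0 0.028;0.016 0 0 0 0.028;0.024 0 0 0 0.028;0.032 0 0 0 0.028;0.04 0 0 0 0.028;0.04 0 0 0 0.028;0.04 0 0 0 0.028;0.04 0 0 0 0.028")

```text
time: 3.73
position: [0.4967, -0.3171, 0.0837]
tool_rot: [0.752, 0.659, -0.001, -0.003]
ft_force: [-5.0, 2.2, 7.0]
grip_width: 0.0334
grip_force: 18.6
```

```bash
python3 - <<'E'
from h import *
t=cams.camera('top');s=cams.camera('side')
cv2.imwrite('pics/b1.png',np.vstack([cv2.resize(t[190:310,225:395],(425,300),interpolation=2),cv2.resize(s[200:320,210:380],(425,300),interpolation=2)]))
E
```

```text
(no output)
```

View pics/b1.png

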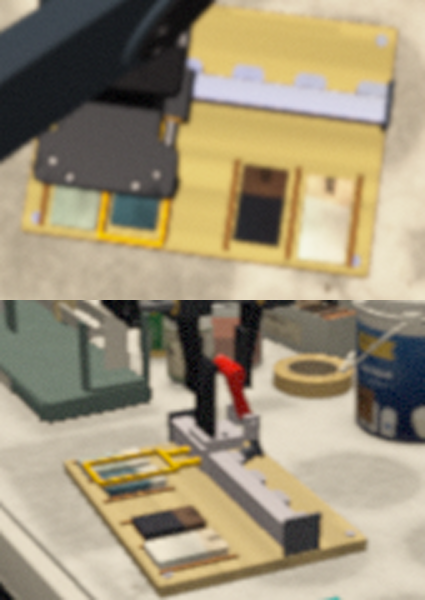

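The top view shows the frame (103–167) centred on the blue tile (110–160), and the lever is squeezed. I'll release and go up.

Call:
servo_tool(moves="0.04 0 0 0 0.028;0 0 0 0 0.036;0 0 0 0 0.042;0 0 0 0 0.05;0 0 0 0 0.06;0 0 0 0 0.075;0 0 0 0 0.087;0 0 0 0 0.087;0 0 0 0 0.087;0 0 0 0 0.087")

```text
time: 4.67
position: [0.4987, -0.3187, 0.0836]
tool_rot: [0.753, 0.658, -0.0, -0.0]
ft_force: [-0.6, 0.1, -0.3]
grip_width: 0.0808
grip_force: 0.0
```

My first row wrongly asked for another 40 mm shift, so the frame may have moved. I'll lift clear and check.

Call:
servo_tool(moves="0 0 0 0 0.087;0 0 0 0 0.087;0 0 -0.03 0 0.087;0 0 -0.065 0 0.087;0 0 -0.1 0 0.087;-0.04 0 -0.13 0 0.087;-0.08 0 -0.14 0 0.087;-0.12 0 -0.14 0 0.087;-0.16 0 -0.14 0 0.087;-0.16 0 -0.14 0 0.087")

```text
time: 5.5
position: [0.4765, -0.4856, 0.2245]
tool_rot: [0.754, 0.656, -0.002, 0.004]
ft_force: [-0.4, -0.4, -0.2]
grip_width: 0.087
grip_force: 0.0
```

```bash
python3 - <<'E'
from h import *
t=cams.camera('top');s=cams.camera('side')
cv2.imwrite('pics/b2.png',np.vstack([cv2.resize(t[190:310,225:395],(425,300),interpolation=2),cv2.resize(s[200:320,210:380],(425,300),interpolation=2)]))
E
```

```text
(no output)
```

View pics/b2.png

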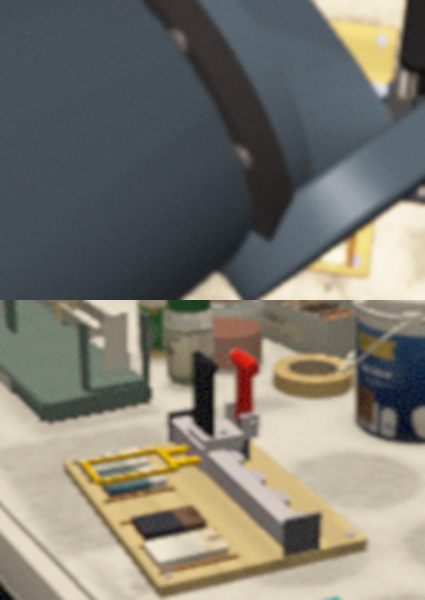

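Call:
servo_tool(moves="-0.018 -0.032 0 0 0.087;-0.036 -0.064 0 0 0.087;-0.054 -0.096 0 0 0.087;-0.072 -0.128 0 0 0.087;-0.09 -0.16 0 0 0.087;-0.108 -0.192 0 0 0.087;-0.126 -0.224 0 0 0.087;-0.14 -0.255 0 0 0.087;-0.14 -0.255 0 0 0.087")

```text
time: 6.35
position: [0.2017, -0.5824, 0.2233]
tool_rot: [0.754, 0.657, -0.001, -0.001]
ft_force: [0.2, 0.0, 0.1]
grip_width: 0.0872
grip_force: 0.0
```

```bash
python3 - <<'E'
from h import *
t=cams.camera('top');cv2.imwrite('pics/top3.png',t)
c=cv2.resize(t[175:310,225:395],(640,508),interpolation=2);cv2.imwrite('pics/b3.png',c)
box=(225,170,395,310)
for n,lo,hi,z in(('red',(0,150,120),(6,255,255),.109),('yellow',(20,170,150),(30,255,255),.02)):
    v,u=np.nonzero(mask(t,lo,hi,box));p=np.array([ray('top',q,z)[:2] for q in zip(u,v)])
    print(n,len(u),u.mean(),v.mean(),p.mean(0),cv2.minAreaRect((p*1000).astype(np.float32)))
E
```

```text
red 190 283.5736842105263 193.51052631578946 [ 0.52007868 -0.32004122] ((520.1732788085938, -319.9308776855469), (34.79971694946289, 12.260845184326172), 81.0864028930664)
yellow 436 279.41284403669727 257.7270642201835 [ 0.43480146 -0.30703897] ((432.3729248046875, -306.3243713378906), (42.99238586425781, 89.4837875366211), 81.8484878540039)
```

View pics/b3.png

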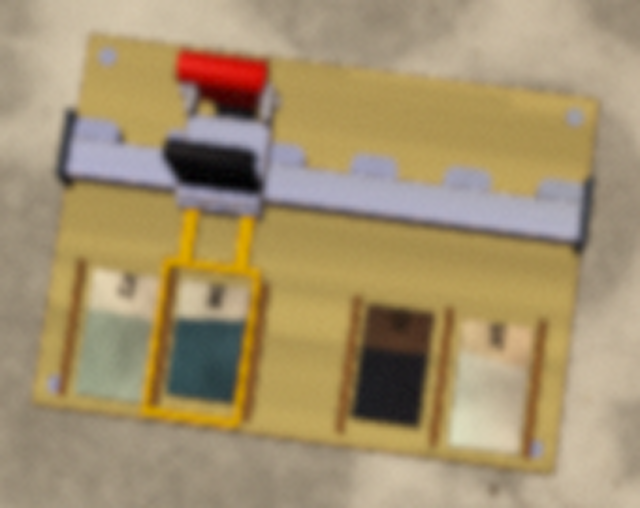

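The crop shows the frame (150–262) around the blue tile (168–245), with the tile still in its place. The lever-to-frame offset is back to its start value (87.8 against 87.5 mm), so the pawl is home. The arm is clear.

```bash
python3 -c "
from rig import job
print(job.hand_in())"
```

```text
the job is handed in; nothing more can be done
None
```

The frame is locked over the dark blue tile with the lever let go, the tile still in its place and the arm clear; my last pictures show this, but the hand-in gave no verdict, and a mistaken release row briefly called for an extra 40 mm slide.

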